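Upend a gas bottle against the bench stop and latch it into its docking stand

TASK

Butt the foot of the lying gas bottle against the upright wall of the bench stop and, with the foot still bearing on the stop, lift its ball cap end until the bottle stands upright on the worktop beside the wall. Then carry it upright into the docking stand, set it in the middle of the sprung stage under the hood and press it straight down until the catch holds the stage down, and let go. Never press the stage down without the bottle on it, and leave the wax pot, the bur stand and the cast where they are.

Things in the scene. Friction and masses are not known exactly. Their poses are not given: they have to be found in the camera images.
- gas_bottle: blue gas bottle, yellow band, 0.3 to 0.65 kg, 184 mm long. Origin: centre of the flat foot face; own +x runs from foot to ball cap. From the foot: black octagonal boot 76 mm across flats, 30 mm long; body 72 mm diameter to 112 mm; shoulder to 131 mm; brass neck 22 mm diameter; ball cap. It starts lying, axis 38 mm up, foot 15 to 40 mm from the bench stop's wall, facing it within 17 degrees
- ball_cap (a point): centre of the bottle's grippy black ball cap, 38 mm diameter, on the axis 165 mm from the foot face: the place to grasp. Pinched by the ball, the bottle can swing easily about the line between the pads (more easily with a light grip, about 45 N), and hangs upright
- bench_stop: fixed dark steel angle, wall faced with slippery white plastic, thin yellow line; wall 100 mm wide, 102 mm high, 8 mm thick. Origin on the worktop 40 mm in front of the wall, where the bottle stands once upended; own +x points square into the wall (face at x = +40 mm), z up. Ribs and flange behind the wall reach x = +93 mm. Nothing is above it
- dock: fixed grey docking stand. Origin on the worktop below the stage's middle; own -x is the open front, z up; sides open. Base 112 x 110 x 14 mm; back plate 110 mm wide, front face x = +56 mm, 298 mm high; hood plate 110 mm wide, from the back plate forward to x = +11 mm, underside 288 mm up: a vertical gripper does not fit over a docked bottle, so lean the tool 25 to 50 degrees out to the front
- stage_top (a point): centre of the top face of the square aluminium sprung stage, 90 x 90 mm, 45 mm above the worktop when up; axes as the dock's. The red spring catch stands on its +y side, 64 to 85 mm from the middle, at most 50 mm above the worktop
- stage (a joint): how far the stage is pressed down, m: 0 up, 0.019 hard stop. The spring pushes back with about 8 N at the top and 17 N at the bottom, so the bottle's weight alone never latches it. The catch snaps over the stage's tongue at about 0.015 and then holds it at 0.0135 to 0.016; press to about 0.017 to be sure
- pot: loose bystander: blue wax pot with a red lid, 56 x 60 x 71 mm high, origin centre of underside
- burs: loose bystander: yellow round stand full of burs, 76 x 76 x 85 mm high, origin centre of underside
- cast: loose bystander: yellow plaster dental cast, 63 x 72 x 29 mm high, origin centre of underside
- lamp_cream: fixed cream magnifier lamp, an obstacle: its round head hangs as an upright disc between the arm's starting place and the work, filling x 0.25 to 0.49, y -0.23 to -0.19, z 0.20 to 0.48 m; its arms rise from there to the wall shelf above z 0.47, y -0.19 to -0.35. Swing the arm past it folded close to the base (tool within 0.26 m of the base axis)
- lamp_main: fixed grey lamp, an obstacle: its jointed arm passes over the bench stop from 0.51 m up (x 0.48 to 0.79, y 0.22 to 0.35 m), so keep an upright wrist or a lift there low, or lean the tool

How it is judged:
On the way, in this order (a step that is already met when the one before it is completed fails the run):
1. the bottle is half raised with its foot down and bearing against the bench stop (angle between gas_bottle's own x axis and vertical between 0.35 and 1.2 rad and height (world z) of gas_bottle below 0.055 m and contact force between gas_bottle and bench_stop above 0.3 N), for 0.1 s.
2. the bottle stands upright on the worktop beside the wall of the bench stop (angle between gas_bottle's own x axis and vertical below 0.1 rad and height (world z) of gas_bottle below 0.006 m and horizontal distance between gas_bottle and bench_stop below 0.06 m), for 0.2 s.
3. the bottle stands on the stage and the stage is pressed down to the catch (angle between gas_bottle's own x axis and vertical below 0.1 rad and distance between gas_bottle and stage_top below 0.02 m and value of joint stage above 0.0125 m), for 0.1 s.
At the end, for the whole second after the job is handed in: The bottle stands upright (within 0.06 rad) and still on the stage, its foot centre within 20 mm of the middle of the stage, the stage is held down by the catch (more than 12.5 mm down), and the pot, bur stand and cast are within 30 mm of where they stood (angle between gas_bottle's own x axis and vertical below 0.06 rad and distance between gas_bottle and stage_top below 0.02 m and value of joint stage above 0.0125 m and linear speed of gas_bottle below 0.02 m/s and distance of each of pot, burs, cast from where it was at the start of the episode below 0.03 m); the robot touches nothing.
It fails at once if the stage is pressed down without the bottle on it (value of joint stage above 0.008 m and distance between gas_bottle and stage_top above 0.05 m).
It fails at once if the wax pot, the bur stand or the cast is knocked over or pushed away (distance of any of pot, burs, cast from where it was at the start of the episode above 0.03 m or angle between any of pot, burs, cast's own z axis and vertical above 0.5 rad).
It fails at once if the bottle is carried off the worktop lying or leaning far over instead of upright (height (world z) of gas_bottle above 0.06 m and angle between gas_bottle's own x axis and vertical above 0.5 rad).
It also fails if it takes over 61 s, if anything falls off the work surface, if the arm or the gripper's body presses on something with over 40 N, if the wrist force passes 120 N, or if a joint passes its speed limit or range.

ROBOT

A 6-joint arm with a two-finger parallel gripper is mounted at the origin on a cart in front of the work surface, level with it; the furniture and walls round the work are solid. World frame = base frame: x ahead of the robot, y to its left, z up, the work surface at z = 0. Lengths are in m, angles in rad, forces in N, time in s.
With the tool pointing down it reaches from about 0.35 to 0.85 m from the base axis. Payload 8.1 kg.
Tool frame: the origin (TCP) lies at the very end of the fingers, on their centre line; the grasp point (between the pads) lies 19 mm behind it; z points along the fingers, y is the line along which they close (so a half turn about z gives the same grasp; the last joint's range is limited). The gripper opens to 93 mm and grips with 3 to 60 N. Pads are 15 mm wide; open, the fingers measure 128 mm over their backs; the gripper's body (75 mm by 188 mm) begins 65 mm behind the grasp point.
Start: joints at [1.154, 0.13, 1.488, -0, 1.523, -0.085], TCP at [0.195, 0.567, 0.219] pointing down, gripper open.
Joint ranges: [-2.96, 2.96], [-0.89, 2.26], [0.02, 2.5], [-1.34, 4.48], [0, 2.73], [-2.66, 2.66]. Speed limits (rad/s): [2.39, 2.39, 2.79, 3.14, 3.14, 3.14].

INTERFACE

Orientations are given as a rotation vector (axis times angle).
In Python, from plant import monitor, eyes, ticket gives the robot as it stands.
- The arm moves only by the tool arm_command, never from a script. Its argument "deltas" is a list that holds one entry, the list of rows, each a list of 6 numbers: the shift along the world's x, y, z in cm, then the turn, a rotation vector about the world's x, y, z in degrees. In form: [[[tx, ty, tz, rx, ry, rz], ...]]. A call has 1 to 12 rows; each row shifts and turns the commanded pose from where the row before left it; what a row does not reach is not made up. A row lasts 1/12 s, in which the tool goes at most 41.7 mm and 7.16 degrees, less where a joint would pass 70% of its speed; a pose out of reach is approached as far as the arm can. A call is refused whole if a number of a shift passes 4.17 or a number of a turn 7.16, either way. A call with a gripper value outside its range is refused whole. "gripper" is the opening, from -1 (shut) to 1 (fully open), set as the call begins (left out, the last holds). The fingers move at their own pace and stop on an object; "squeeze" is the grip in N (left out, the last holds). Time passes only in rows, so rows that do not move let the fingers close. It gives the time, the measured TCP pose, the force, the opening and the grip force at its end, in the units of the state.
- monitor.read_state(): the state, without advancing time (a new reading comes with each control period).
- eyes.read_camera(name): name is "scene" or "side" or "wrist"; returns the picture (384x512x3 uint8, blue, green, red); there is no depth.
- eyes.camera_model(name): a dict with "fx", "fy", "cx", "cy" (pixels), "rvec" (rotation vector, rad) and "tvec" (3), from world to camera coordinates, as OpenCV has them. Camera axes: x right, y down, z forward; pixel columns grow to the right and rows downward; lengths in m; the calibration is good to about 2 mm. A picture is of the moment at which its call begins: read the wrist's pose just before it. camera_model takes no time and is no camera call; for the wrist camera it gives the pose at the moment of the call.
- ticket.close_job(): hands the job in; it is judged then, once.
The state is a dict: "t": time; "q": joint angles; "dq": joint speeds; "joint_torque": joint torques, N m; "tool_pos": TCP position; "orientation": TCP orientation; "force": force on the tool from outside, world axes, zero at the start; "wrist_torque": the same for the moment, N m; "opening": finger opening in m; "gripper_force": force on a finger pad.
Only numpy, scipy, OpenCV 4.12 (cv2) and the standard library are available. Lean on these libraries where they do the work, as an engineer would, in place of code of your own. Each camera call takes 0.05 s, during which the arm holds its last target. There are 200 camera calls.

## Working session

There is one attempt and no reset: what is moved stays moved. The work goes in short steps, Python scripts to look and compute and a tool call to move; the robot and the scene stay as the last step left them, time stands still between calls to the robot, and variables do not carry over. Pictures are saved under pics/ and viewed, at most 10 in all, crops included, and the job is handed in when it is done.

Besides the shell and the picture viewer there is one more tool, called after ">>>" as a command line: name --argument value ..., lists and objects as JSON in quotes. arm_command: Moves the arm, as the interface text tells. Its arguments: {"type":"object","properties":{"deltas":{"type":"array"},"gripper":{"type":"number"},"squeeze":{"type":"number"}},"required":["deltas"]}

```bash
mkdir -p pics
python3 - <<'E'
from plant import monitor, eyes
import cv2,numpy as np
s=monitor.read_state();print({k:np.round(v,3) for k,v in s.items()})
for n in("scene","side"):
    im=eyes.read_camera(n);np.save(f'pics/{n}0.npy',im);cv2.imwrite(f'pics/{n}0.png',im)
    m=eyes.camera_model(n);R=cv2.Rodrigues(np.array(m['rvec']))[0]
    print(n,m,"C",-R.T@np.array(m['tvec']))
E
```

```text
{'t': np.float64(0.0), 'q': array([ 1.154,  0.131,  1.489, -0.   ,  1.523, -0.085]), 'dq': array([-0.001,  0.001, -0.   , -0.   , -0.001, -0.001]), 'joint_torque': array([-0.0000e+00, -5.5986e+01, -4.9174e+01,  7.7000e-02,  3.6000e-02,
       -0.0000e+00]), 'tool_pos': array([0.195, 0.567, 0.218]), 'orientation': array([-5.190e-01, -3.098e+00,  3.000e-03]), 'force': array([ 0.972, -0.196,  0.278]), 'wrist_torque': array([-0.006,  0.015, -0.031]), 'gripper_force': np.float64(0.0), 'opening': np.float64(0.093)}
scene {'fx': 427.2288274061923, 'fy': 427.2288274061923, 'cx': 258.2256058742249, 'cy': 188.2785016388727, 'rvec': array([ 2.27852933, -0.96018096,  0.35275645]), 'tvec': array([-0.27206783,  0.52015035,  1.37212263])} C [-0.16074006 -0.53463001  1.38406329]
side {'fx': 347.61086706067323, 'fy': 347.61086706067323, 'cx': 257.08290279225463, 'cy': 194.8825979108729, 'rvec': array([ 0.48907438, -2.6526266 ,  1.27078212]), 'tvec': array([0.60069374, 0.1778266 , 1.44092436])} C [0.19613941 1.15890108 1.04268686]
```

View pics/scene0.png

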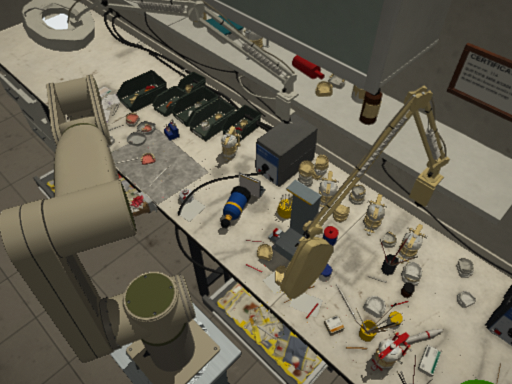

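View pics/side0.png

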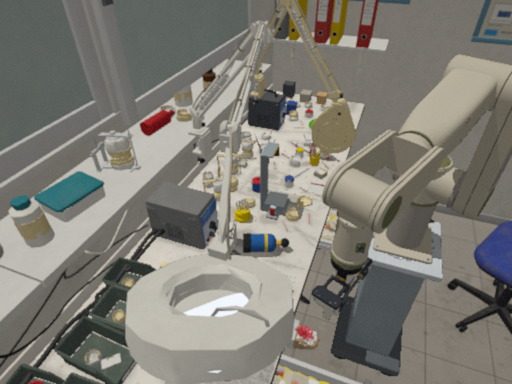

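The scene view has the bottle at about (236,205) with its ball at (224,222), the stop at (250,184) and the dock at (300,220). In the side view the bottle is at (262,243) and the dock at (270,190). I'll enlarge both.

Run:
```python
import cv2,numpy as np
a=np.load('pics/scene0.npy')[160:290,170:340];b=np.load('pics/side0.npy')[130:265,200:340]
cv2.imwrite('pics/c1.png',cv2.resize(a,None,fx=4.6,fy=4.6,interpolation=cv2.INTER_CUBIC))
cv2.imwrite('pics/c2.png',cv2.resize(b,None,fx=4.4,fy=4.4,interpolation=cv2.INTER_CUBIC))
```

```text
(no output)
```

View pics/c1.png

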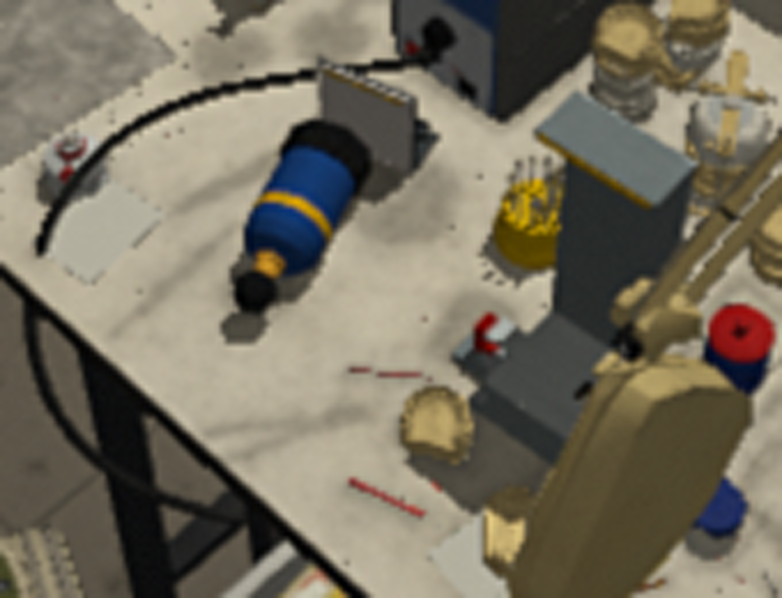

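View pics/c2.png

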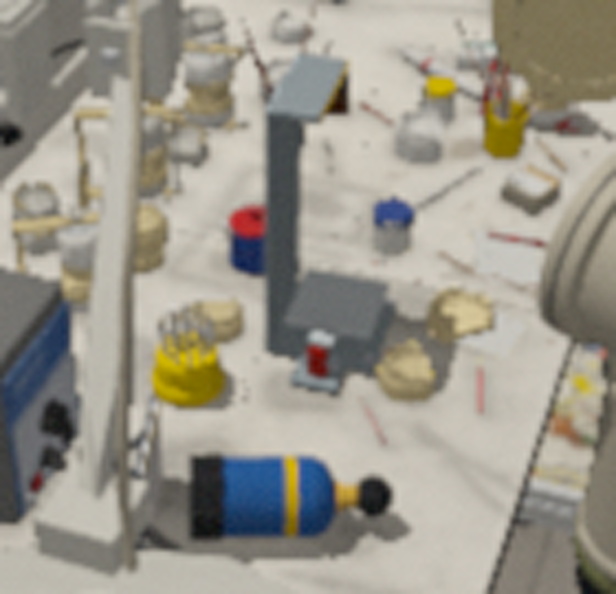

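The crops show these points (crop px):
- Ball cap: (255,292) in scene, (374,496) in side.
- Wall top edge: (320,66) to (415,103) in scene.
- Hood corners in scene: (577,93), (690,163), (655,207), (537,133).
- Hood corners in side: (300,57), (347,62), (320,118), (268,112).
- Stage in side: (315,270), (390,285), (370,340), (288,318).

```bash
cat > h.py <<'E'
import cv2,numpy as np
from plant import monitor,eyes
def P(n,m=None):
    m=m or eyes.camera_model(n);R=cv2.Rodrigues(np.array(m['rvec']))[0];t=np.array(m['tvec'])
    K=np.array([[m['fx'],0,m['cx']],[0,m['fy'],m['cy']],[0,0,1]]);return K,R,t
def ray(n,uv,z,m=None):
    K,R,t=P(n,m);C=-R.T@t;d=R.T@np.linalg.solve(K,[uv[0],uv[1],1]);return C+d*(z-C[2])/d[2]
def tri(a,b,na="scene",nb="side"):
    M=[]
    for n in(na,nb):
        K,R,t=P(n);M.append(K@np.c_[R,t])
    X=cv2.triangulatePoints(M[0],M[1],np.float64(a),np.float64(b))[:,0];return X[:3]/X[3]
def proj(n,X,m=None):
    K,R,t=P(n,m);p=K@(R@np.array(X)+t);return p[:2]/p[2]
S=lambda u,v:((u+.5)/4.6-.5+170,(v+.5)/4.6-.5+160)
D=lambda u,v:((u+.5)/4.4-.5+200,(v+.5)/4.4-.5+130)
E
python3 - <<'E'
from h import *
np.set_printoptions(precision=3,suppress=True)
print('ball tri',tri(S(255,292),D(374,496)),ray('scene',S(255,292),.038),ray('side',D(374,496),.038))
# masks
for n in('scene','side'):
    im=np.load(f'pics/{n}0.npy');h=cv2.cvtColor(im,cv2.COLOR_BGR2HSV)
    roi=np.zeros(h.shape[:2],np.uint8)
    if n=='scene': roi[185:232,215:255]=1
    else: roi[228:255,240:285]=1
    bl=cv2.inRange(h,(100,120,40),(125,255,255))*roi
    ye=cv2.inRange(h,(18,110,90),(35,255,255))*roi
    for k,mm in(('blue',bl),('yel',ye)):
        ys,xs=np.nonzero(mm);c=(xs.mean(),ys.mean());print(n,k,len(xs),c)
for l,p,q in(('wallband',S(290,213),D(292,496)),('h1',S(577,93),D(300,57)),('h2',S(690,163),D(347,62))):
    print(l,tri(p,q))
# scene back-left(577,93),back-right(690,163),front-right(655,207),front-left(537,133)
for c in((577,93),(690,163),(655,207),(537,133)):print('scene hood',ray('scene',S(*c),.298))
for c in((268,112),(300,57),(347,62),(320,118)):print('side hood',ray('side',D(*c),.298))
for c in((315,270),(390,285),(370,340),(288,318)):print('side stage',ray('side',D(*c),.045))
for c in((555,315),(470,392)):print('scene stage',ray('scene',S(*c),.045))
for c in((320,68),(415,105)):print('wall top',ray('scene',S(*c),.102))
print('wallbot',ray('scene',S(410,172),0))
for c,z in(((742,330),.071),((535,215),.04),):print('byst',ray('scene',S(*c),z))
for c,z in(((437,425),.029),((505,535),.029)):print('cast',ray('scene',S(*c),z))
for c in((405,365),(460,312)):print('castside',ray('side',D(*c),.02))
E
```

```text
ball tri [0.44  0.229 0.035] [0.439 0.227 0.038] [0.438 0.233 0.038]
scene blue 340 (np.float64(235.21470588235294), np.float64(204.15882352941176))
scene yel 65 (np.float64(232.03076923076924), np.float64(209.53846153846155))
side blue 331 (np.float64(261.19939577039275), np.float64(242.53172205438065))
side yel 72 (np.float64(270.0416666666667), np.float64(242.56944444444446))
wallband [0.51  0.262 0.045]
h1 [0.585 0.021 0.339]
h2 [ 0.591 -0.066  0.307]
scene hood [0.611 0.042 0.298]
scene hood [ 0.617 -0.059  0.298]
scene hood [ 0.569 -0.067  0.298]
scene hood [0.562 0.038 0.298]
side hood [0.608 0.052 0.298]
side hood [ 0.613 -0.05   0.298]
side hood [ 0.568 -0.057  0.298]
side hood [0.56  0.045 0.298]
side stage [ 0.592 -0.05   0.045]
side stage [ 0.511 -0.054  0.045]
side stage [0.504 0.037 0.045]
side stage [0.592 0.034 0.045]
scene stage [0.594 0.029 0.045]
scene stage [0.49  0.028 0.045]
wall top [0.615 0.327 0.102]
wall top [0.642 0.237 0.102]
wallbot [0.645 0.246 0.   ]
byst [ 0.673 -0.1    0.071]
byst [0.663 0.113 0.04 ]
cast [0.456 0.032 0.029]
cast [ 0.422 -0.073  0.029]
castside [0.467 0.033 0.02 ]
castside [ 0.437 -0.067  0.02 ]
```

```bash
cat >> h.py <<'E'
from scipy.spatial.transform import Rotation as Ro
np.set_printoptions(precision=3,suppress=True)
def toolR(lean,h,sgn=1):
    l,h=np.radians([lean,h]);z=np.array([np.sin(l)*np.cos(h),np.sin(l)*np.sin(h),-np.cos(l)])
    y=sgn*np.array([-np.sin(h),np.cos(h),0]);return np.c_[np.cross(y,z),y,z]
def plan(grasp,lean,h,back=0):
    """from now to grasp point (between pads) given; back = retreat along tool z"""
    s=monitor.read_state();R0=Ro.from_rotvec(s['orientation'])
    y=R0.as_matrix()[:,1];sg=1 if y@[-np.sin(np.radians(h)),np.cos(np.radians(h)),0]>0 else -1
    R=toolR(lean,h,sg);tcp=np.array(grasp)+R[:,2]*(.019-back)
    d=(tcp-s['tool_pos'])*100;r=(Ro.from_matrix(R)*R0.inv()).as_rotvec(degrees=True)
    print('t %.2f'%s['t'],'q',s['q'],'tcp->',tcp,'sgn',sg,'\nd cm',d,'rot deg',r,'min rows',max(abs(d).max()/4.17,abs(r).max()/7.16),'F',s['force'],'open',s['opening'],s['gripper_force'])
def now():
    s=monitor.read_state();R=Ro.from_rotvec(s['orientation']).as_matrix()
    g=s['tool_pos']-.019*R[:,2];z=R[:,2];print('t %.2f grasp'%s['t'],g,'lean',np.degrees(np.arccos(-z[2])),'head',np.degrees(np.arctan2(z[1],z[0])),'y',R[:,1],'F',s['force'],'open',s['opening'],s['gripper_force']);return s
E
python3 -c "
from h import *
now();plan([.439,.230,.038],40,24,.13)"
```

```text
t 0.10 grasp [0.195 0.567 0.237] lean 0.09324113403128954 head -114.94761743438195 y [ 0.326  0.945 -0.002] F [ 0.439  0.222 -0.283] open 0.09286543833720451 0.0
t 0.10 q [ 1.154  0.131  1.489  0.     1.523 -0.085] tcp-> [0.374 0.201 0.123] sgn 1 
d cm [ 17.861 -36.585  -9.468] rot deg [  1.873 -40.891  41.248] min rows 8.773368797454506 F [ 0.439  0.222 -0.283] open 0.09286543833720451 0.0
```

>>> arm_command --deltas '[[[1.49, -3.05, -0.79, 0.16, -3.41, 3.44], [1.49, -3.05, -0.79, 0.16, -3.41, 3.44], [1.49, -3.05, -0.79, 0.16, -3.41, 3.44], [1.49, -3.05, -0.79, 0.16, -3.41, 3.44], [1.49, -3.05, -0.79, 0.16, -3.41, 3.44], [1.49, -3.05, -0.79, 0.16, -3.41, 3.44], [1.49, -3.05, -0.79, 0.16, -3.41, 3.44], [1.49, -3.05, -0.79, 0.16, -3.41, 3.44], [1.49, -3.05, -0.79, 0.16, -3.41, 3.44], [1.49, -3.05, -0.79, 0.16, -3.41, 3.44], [1.49, -3.05, -0.79, 0.16, -3.41, 3.44], [1.49, -3.05, -0.79, 0.16, -3.41, 3.44]]]' --gripper 1

```text
t: 1.1
tool_pos: [0.41, 0.2517, 0.1616]
orientation: [-0.494, 2.48, 0.141]
force: [-0.3, 1.0, -0.6]
opening: 0.0929
gripper_force: 0.0
```

```bash
python3 -c "
from h import *
now();m=eyes.camera_model('wrist');im=eyes.read_camera('wrist');np.save('pics/w1.npy',im);import json
now();m=eyes.camera_model('wrist');np.save('pics/w1m.npy',m,allow_pickle=True)
for z in(.038,):print(proj('wrist',[.439,.23,z]))
cv2.imwrite('pics/w1.png',im);plan([.439,.230,.038],40,24,.13)"
```

```text
t 1.10 grasp [0.4   0.248 0.177] lean 35.4347827917599 head 21.299044283531764 y [-0.38   0.925 -0.013] F [-0.315  0.953 -0.566] open 0.09293387676662707 0.0
t 1.15 grasp [0.404 0.244 0.178] lean 35.630375804316905 head 20.91495312827257 y [-0.383  0.923 -0.02 ] F [ 2.383 -0.182  0.882] open 0.09283842000861493 0.0
[231.25  121.141]
t 1.15 q [ 0.491 -0.892  2.497 -0.092  0.921 -1.448] tcp-> [0.374 0.201 0.123] sgn 1 
d cm [-4.009 -4.696 -3.975] rot deg [ 2.808 -3.567  1.495] min rows 1.126212666836531 F [ 2.383 -0.182  0.882] open 0.09283842000861493 0.0
```

View pics/w1.png

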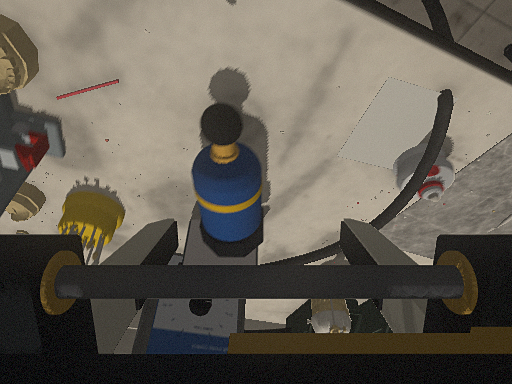

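The wrist view shows the ball at (222,123) and the foot boot around (233,240), roughly in line with the stop wall below. The arm is folded to its joint limits here, so I'll use a smaller lean for the grasp.

```bash
python3 -c "
from h import *
plan([.439,.230,.038],14,22,.12)"
```

```text
t 1.15 q [ 0.491 -0.892  2.497 -0.092  0.921 -1.448] tcp-> [0.416 0.221 0.136] sgn 1 
d cm [ 0.244 -2.71  -2.678] rot deg [-7.122 20.439 -0.763] min rows 2.854582425967624 F [ 2.383 -0.182  0.882] open 0.09283842000861493 0.0
```

>>> arm_command --deltas '[[[0.04, -0.45, -0.45, -1.19, 3.41, -0.13], [0.04, -0.45, -0.45, -1.19, 3.41, -0.13], [0.04, -0.45, -0.45, -1.19, 3.41, -0.13], [0.04, -0.45, -0.45, -1.19, 3.41, -0.13], [0.04, -0.45, -0.45, -1.19, 3.41, -0.13], [0.04, -0.45, -0.45, -1.19, 3.41, -0.13], [0, 0, 0, 0, 0, 0], [0, 0, 0, 0, 0, 0], [0, 0, 0, 0, 0, 0]]]'

```text
t: 1.9
tool_pos: [0.4106, 0.2255, 0.1339]
orientation: [-0.538, 2.857, 0.074]
force: [-0.5, -0.1, 0.4]
opening: 0.0933
gripper_force: 0.0
```

Run:
```python
from h import *
now();m=eyes.camera_model('wrist');im=eyes.read_camera('wrist');np.save('pics/w2.npy',im)
print(proj('wrist',[.439,.23,.038],m),m)
cv2.imwrite('pics/w2.png',cv2.resize(im,(768,576)));plan([.439,.230,.038],14,22,.12)
np.save('pics/w2m.npy',m,allow_pickle=True)
```

```text
t 1.90 grasp [0.406 0.224 0.152] lean 13.689181386923053 head 22.91222960511469 y [-0.365  0.931  0.007] F [-0.459 -0.129  0.379] open 0.09325455220320879 0.0
[250.749 195.525] {'fx': 309.7329538512572, 'fy': 309.7329538512572, 'cx': 258.52044133841287, 'cy': 190.5830410733344, 'rvec': array([-1.59 , -2.326, -0.58 ]), 'tvec': array([-0.061, -0.449,  0.079])}
t 1.95 q [ 0.391 -0.449  2.182  0.002  1.17  -1.553] tcp-> [0.416 0.221 0.136] sgn 1 
d cm [ 0.581 -0.47   0.186] rot deg [-0.244 -0.4    0.599] min rows 0.13929194637432393 F [-0.327  0.443 -0.561] open 0.09324074588211351 0.0
```

View pics/w2.png

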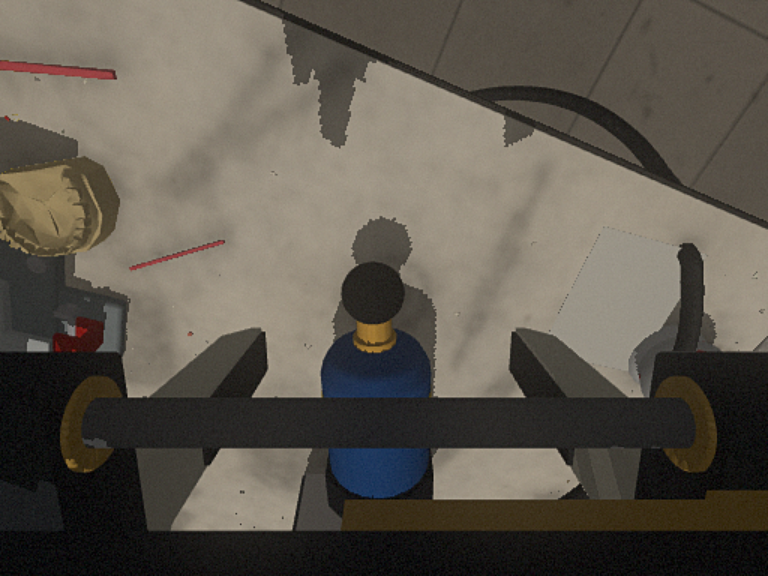

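The ball is at (373,293) of the enlarged picture, which is pixel (248.7,195.3) and matches my estimate. The body's midline passes through (376,385) and (382,480).

```bash
python3 - <<'E'
from h import *
m=np.load('pics/w2m.npy',allow_pickle=True).item();W=lambda u,v:((u+.5)/1.5-.5,(v+.5)/1.5-.5)
b=ray('w',W(373,293),.038,m);p=ray('w',W(376,385),.038,m);q=ray('w',W(382,480),.038,m)
print(b,p,q,[np.degrees(np.arctan2(*(x-b)[1::-1])) for x in(p,q)])
m1=np.load('pics/w1m.npy',allow_pickle=True).item()
b1=ray('w',(222,123),.038,m1)
for c in((228,180),(233,235)):x=ray('w',c,.038,m1);print(b1,x,np.degrees(np.arctan2(*(x-b1)[1::-1])))
# wall: side view shape of top edge, use both views' plausible top-line
E
python3 - <<'E'
import sys;sys.path.insert(0,'.')
from h import *
import cv2
im=np.load('pics/scene0.npy')[168:202,232:268]
cv2.imwrite('pics/wall.png',cv2.resize(im,None,fx=16,fy=16,interpolation=cv2.INTER_CUBIC))
E
```

```text
[0.439 0.228 0.038] [0.503 0.254 0.038] [0.587 0.29  0.038] [np.float64(22.15993561409679), np.float64(22.940291067860908)]
[0.444 0.223 0.038] [0.513 0.251 0.038] 22.31052345726372
[0.444 0.223 0.038] [0.614 0.292 0.038] 21.980960875370172
```

View pics/wall.png

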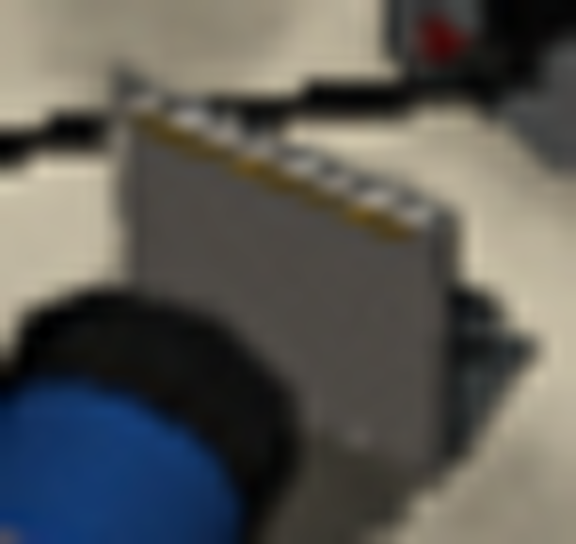

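The wall's front face has its top left corner at (128,108), top right at (438,228) and bottom right at (440,468) in this crop.

Run:
```python
from h import *
W=lambda u,v:((u+.5)/16-.5+232,(v+.5)/16-.5+168)
a=ray('scene',W(128,108),.102);b=ray('scene',W(438,228),.102);c=ray('scene',W(440,468),0)
print(a,b,c,np.linalg.norm(a-b),90+np.degrees(np.arctan2(b[1]-a[1],b[0]-a[0])))
plan([.439,.229,.039],14,22.5,0)
```

```text
[0.616 0.326 0.102] [0.642 0.242 0.102] [0.647 0.246 0.   ] 0.08792701264575996 17.13070884846576
t 1.95 q [ 0.391 -0.449  2.182  0.002  1.17  -1.553] tcp-> [0.443 0.231 0.021] sgn 1 
d cm [  3.271   0.522 -11.357] rot deg [-0.242 -0.401  1.099] min rows 2.72361233475759 F [-0.327  0.443 -0.561] open 0.09324074588211351 0.0
```

>>> arm_command --deltas '[[[0.54, 0.09, -1.9, -0.04, -0.07, 0.18], [0.54, 0.09, -1.9, -0.04, -0.07, 0.18], [0.54, 0.09, -1.9, -0.04, -0.07, 0.18], [0.54, 0.09, -1.9, -0.04, -0.07, 0.18], [0.54, 0.09, -1.9, -0.04, -0.07, 0.18], [0.54, 0.09, -1.9, -0.04, -0.07, 0.18], [0, 0, 0, 0, 0, 0], [0, 0, 0, 0, 0, 0]]]'

```text
t: 2.62
tool_pos: [0.4421, 0.2306, 0.0198]
orientation: [-0.566, 2.848, 0.069]
force: [-0.2, 0.4, 0.1]
opening: 0.0929
gripper_force: 0.0
```

```bash
python3 -c "
from h import *
plan([.439,.229,.039],14,22.5,0)"
```

```text
t 2.62 q [ 0.375 -0.183  2.2    0.006  0.882 -1.591] tcp-> [0.443 0.231 0.021] sgn 1 
d cm [0.117 0.016 0.075] rot deg [ 0.05  -0.122  0.017] min rows 0.028103243539755057 F [-0.192  0.351  0.085] open 0.09286282453230692 0.0
```

>>> arm_command --deltas '[[[0.1, 0, 0.05, 0, 0, 0], [0, 0, 0, 0, 0, 0], [0, 0, 0, 0, 0, 0], [0, 0, 0, 0, 0, 0], [0, 0, 0, 0, 0, 0], [0, 0, 0, 0, 0, 0], [0, 0, 0, 0, 0, 0], [0, 0, 0, 0, 0, 0]]]' --gripper -1 --squeeze 45

```text
t: 3.28
tool_pos: [0.4445, 0.2308, 0.0209]
orientation: [-0.565, 2.846, 0.069]
force: [-1.0, -0.7, -0.1]
opening: 0.0443
gripper_force: 0.0
```

>>> arm_command --deltas '[[[0, 0, 0, 0, 0, 0], [0, 0, 0, 0, 0, 0], [0, 0, 0, 0, 0, 0], [0, 0, 0, 0, 0, 0]]]'

```text
t: 3.62
tool_pos: [0.4444, 0.2308, 0.0208]
orientation: [-0.565, 2.846, 0.069]
force: [-0.6, -0.3, 1.0]
opening: 0.0363
gripper_force: 45.0
```

>>> arm_command --deltas '[[[0.4, 0.12, 0, 0, 0, -0.92], [0.4, 0.12, 0, 0, 0, -0.92], [0.4, 0.12, 0, 0, 0, -0.92], [0.4, 0.12, 0, 0, 0, -0.92], [0.4, 0.12, 0, 0, 0, -0.92], [0.4, 0.12, 0, 0, 0, -0.92], [0.2, 0.06, 0, 0, 0, 0], [0, 0, 0, 0, 0, 0]]]'

```text
t: 4.28
tool_pos: [0.4712, 0.2388, 0.0209]
orientation: [-0.427, 2.868, 0.052]
force: [1.3, 0.7, -0.9]
opening: 0.0364
gripper_force: 45.0
```

>>> arm_command --deltas '[[[0.2, 0.06, 0, 0, 0, 0], [0.2, 0.06, 0, 0, 0, 0], [0.1, 0.03, 0, 0, 0, 0], [0, 0, 0, 0, 0, 0]]]'

```text
t: 4.62
tool_pos: [0.475, 0.2399, 0.0206]
orientation: [-0.427, 2.87, 0.052]
force: [-5.4, -1.9, 4.9]
opening: 0.0366
gripper_force: 45.0
```

>>> arm_command --deltas '[[[-0.08, -0.02, 0.7, 0, 0, 0], [-0.08, -0.02, 0.7, 0, 0, 0], [-0.08, -0.02, 0.7, 0, 0, 0], [-0.08, -0.02, 0.7, 0, 0, 0], [0.03, 0.01, 0.65, 0, 0, 0], [0.03, 0.01, 0.65, 0, 0, 0], [0.03, 0.01, 0.65, 0, 0, 0], [0.03, 0.01, 0.65, 0, 0, 0]]]'

```text
t: 5.28
tool_pos: [0.4735, 0.2397, 0.0755]
orientation: [-0.427, 2.868, 0.052]
force: [0.7, -0.6, -4.4]
opening: 0.0364
gripper_force: 45.0
```

```bash
python3 -c "
from h import *
now()"
```

```text
t 5.28 grasp [0.469 0.238 0.094] lean 13.971365388022825 head 16.930772076295224 y [-0.291  0.957 -0.   ] F [ 0.699 -0.613 -4.439] open 0.03636295638500856 44.99849796295166
```

>>> arm_command --deltas '[[[0.2, 0.06, 0.58, 0, 0, 0], [0.2, 0.06, 0.58, 0, 0, 0], [0.2, 0.06, 0.58, 0, 0, 0], [0.2, 0.06, 0.58, 0, 0, 0], [0.27, 0.08, 0.5, 0, 0, 0], [0.27, 0.08, 0.5, 0, 0, 0], [0.27, 0.08, 0.5, 0, 0, 0], [0.27, 0.08, 0.5, 0, 0, 0]]]'

```text
t: 5.95
tool_pos: [0.4915, 0.2452, 0.1178]
orientation: [-0.428, 2.871, 0.052]
force: [-0.8, 0.4, -3.9]
opening: 0.0361
gripper_force: 45.0
```

>>> arm_command --deltas '[[[0.15, 0.05, 0, 0, 0, 0], [0.15, 0.05, 0, 0, 0, 0], [0, 0, 0, 0, 0, 0], [0, 0, 0, 0, 0, 0]]]'

```text
t: 6.28
tool_pos: [0.4935, 0.2462, 0.1188]
orientation: [-0.428, 2.873, 0.052]
force: [-23.0, -6.9, 15.4]
opening: 0.036
gripper_force: 45.0
```

```bash
python3 -c "
from h import *
f=[]
for n in('side','scene'):
    im=eyes.read_camera(n);f.append(monitor.read_state()['force'])
    c=im[185:265,215:315] if n=='side' else im[150:230,205:305]
    cv2.imwrite('pics/m_%s.png'%n,cv2.resize(c,None,fx=4,fy=4,interpolation=cv2.INTER_CUBIC))
a=cv2.imread('pics/m_side.png');b=cv2.imread('pics/m_scene.png');cv2.imwrite('pics/mid.png',np.hstack([a,b]))
print(f);now()"
```

```text
[array([-22.666,  -6.423,  14.326]), array([-22.828,  -6.448,  15.452])]
t 6.38 grasp [0.489 0.245 0.137] lean 13.73113901940284 head 17.03559399222197 y [-0.292  0.956  0.   ] F [-22.828  -6.448  15.452] open 0.03635618763555586 45.00572204589844
```

View pics/mid.png

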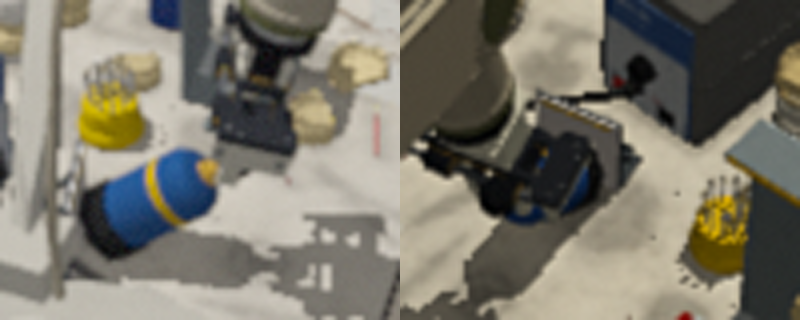

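The side view shows the bottle half raised with its boot on the wall at about (100,220), and the force confirms it bears at about 23 N. I'll continue the arc.

>>> arm_command --deltas '[[[0.25, 0.08, 0.39, 0, 0, 0], [0.37, 0.11, 0.39, 0, 0, 0], [0.37, 0.11, 0.39, 0, 0, 0], [0.37, 0.11, 0.39, 0, 0, 0], [0.47, 0.14, 0.28, 0, 0, 0], [0.47, 0.14, 0.28, 0, 0, 0], [0.47, 0.14, 0.28, 0, 0, 0], [0.47, 0.14, 0.28, 0, 0, 0]]]'

```text
t: 7.05
tool_pos: [0.5285, 0.2563, 0.1454]
orientation: [-0.427, 2.868, 0.053]
force: [-0.2, 0.1, -3.8]
opening: 0.0322
gripper_force: 42.1
```

```bash
cat >> h.py <<'E'
def sidepose(n0=(.956,.292),lat=.0915,box=(180,275,215,330)):
    """bottle in its vertical plane, from side view: s,z of blue body ends along the axis"""
    K,R,t=P('side');C=-R.T@t;im=eyes.read_camera('side');h=cv2.cvtColor(im,cv2.COLOR_BGR2HSV)
    a,b,c,d=box;o={}
    N=np.array([-n0[1],n0[0],0])
    for k,lo,hi in(('blue',(100,140,40),(125,255,255)),('gold',(10,110,90),(35,255,255))):
        mk=np.zeros(h.shape[:2],np.uint8);mk[a:b,c:d]=cv2.inRange(h,lo,hi)[a:b,c:d]
        nn,lab,st,ce=cv2.connectedComponentsWithStats(mk)
        for i in range(1,nn):
            if st[i,4]<8: continue
            ys,xs=np.nonzero(lab==i);pts=[]
            for u,v in zip(xs,ys):
                dd=R.T@np.linalg.solve(K,[u,v,1]);X=C+dd*(lat-N@C)/(N@dd);pts.append([X@np.array([*n0,0]),X[2]])
            pts=np.array(pts);r=cv2.minAreaRect(pts.astype(np.float32)*1000)
            e=np.linalg.eigh(np.cov(pts.T))[1][:,1]
            print(k,st[i,4],'px',ce[i],'sz',pts.mean(0),'rect',np.round(r[1]),round(r[2]),'pca deg',np.degrees(np.arctan2(e[1],e[0])))
    cv2.imwrite('pics/last.png',im);return im
E
python3 -c "
from h import *
sidepose();now()"
```

```text
blue 35 px [255.686 187.686] sz [0.6   0.302] rect [18. 27.] 0 pca deg 84.17594656490492
blue 159 px [256.006 228.013] sz [0.599 0.106] rect [81. 53.] 60 pca deg 70.13304157278633
blue 157 px [246.229 238.083] sz [0.638 0.048] rect [84. 51.] 54 pca deg 61.466115023816045
gold 213 px [242.117 214.282] sz [0.651 0.174] rect [60. 81.] 1 pca deg 96.42402691105406
gold 13 px [327.385 226.538] sz [0.331 0.131] rect [16. 11.] 83 pca deg 61.73749380611225
gold 32 px [251.469 233.219] sz [0.617 0.077] rect [75. 19.] 51 pca deg 53.37093066996405
t 7.10 grasp [0.525 0.255 0.165] lean 14.104424897594072 head 16.94273698105216 y [-0.291  0.957  0.   ] F [ 0.798 -0.824 -2.976] open 0.03167571433059243 41.770609617233276
```

```bash
python3 -c "
from h import *
o=[]
for n,(a,b,c,d) in dict(side=(190,260,215,300),scene=(150,220,205,290)).items():
    im=eyes.read_camera(n)
    o.append(cv2.resize(im[a:b,c:d],(395,325),interpolation=cv2.INTER_CUBIC))
w=cv2.resize(eyes.read_camera('wrist'),(360,270))
cv2.imwrite('pics/mid2.png',np.vstack([np.hstack(o),np.hstack([w,np.zeros((270,430,3),np.uint8)])]))
now()"
```

```text
t 7.25 grasp [0.524 0.255 0.164] lean 14.034673397730899 head 16.93229576286347 y [-0.291  0.957 -0.   ] F [-1.41  -0.319  0.242] open 0.03125981937343754 41.2212860584259
```

View pics/mid2.png

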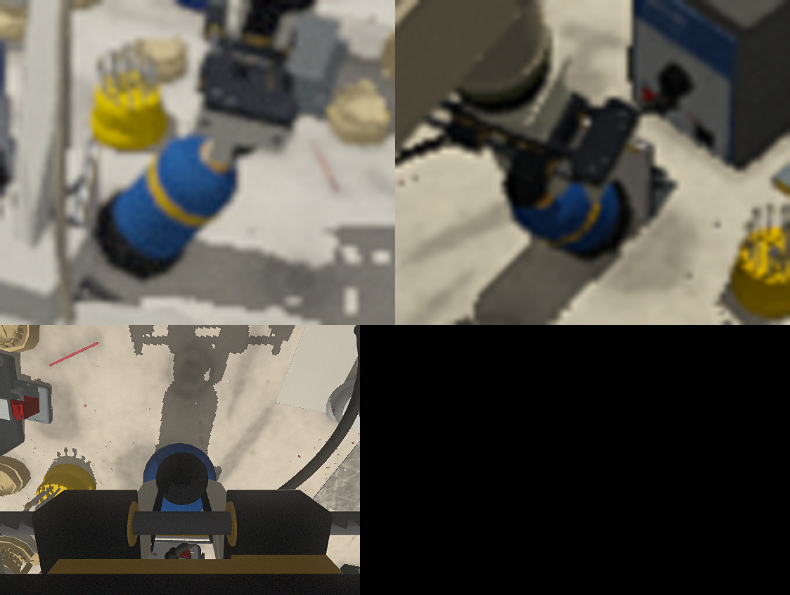

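The side view shows the bottle raised to about 57°. The wrist view shows the ball at (181,478) of the mosaic, on the robot side of the finger line, so the fingers have run ahead of it. I'll quantify that.

Run:
```python
from h import *
m=eyes.camera_model('wrist');s=now();R=Ro.from_rotvec(s['orientation']).as_matrix();g=s['tool_pos']-.019*R[:,2]
print('grasp px',proj('w',g,m),'ball px',(181*1.422,153*1.422))
n=np.array([.956,.292,0])
for z in(.150,.155,.16,.165):
    b=ray('w',(181*1.422,153*1.422),z,m);print(z,b,'ds,dz mm',1000*(g-b)@n,1000*(g-b)[2],'along tool',1000*R.T@(g-b),'R to corner',np.hypot(.6845-b@n,z))
im=cv2.imread('pics/last.png')
w=eyes.read_camera('wrist')[195:245,225:290].mean(2);np.set_printoptions(linewidth=250)
print(w[::3,::2].astype(int))
```

```text
t 7.25 grasp [0.524 0.255 0.164] lean 14.034673397730899 head 16.93229576286347 y [-0.291  0.957 -0.   ] F [-1.41  -0.319  0.242] open 0.03125981937343754 41.2212860584259
grasp px [258.225 246.85 ] ball px (257.382, 217.566)
0.15 [0.516 0.252 0.15 ] ds,dz mm 8.791014453900022 13.792444846455393 along tool [-11.876   0.455 -11.248] R to corner 0.19086595212639193
0.155 [0.513 0.251 0.155] ds,dz mm 12.043181370045616 8.792444846455389 along tool [-13.82    0.435  -5.608] R to corner 0.19680716404764614
0.16 [0.509 0.25  0.16 ] ds,dz mm 15.295348286191208 3.7924448464553837 along tool [-15.764   0.415   0.031] R to corner 0.20274975003471893
0.165 [0.506 0.249 0.165] ds,dz mm 18.5475152023368 -1.2075551535445928 along tool [-17.708   0.395   5.671] R to corner 0.208693592707361
[[57 57 42 31 28 32 30 35 29 31 31 28 31 32 40 30 30 34 32 37 32 33 25 36 26 27 26 33 36 39 40 33 63]
 [58 36 28 36 42 34 30 29 28 24 30 28 33 31 33 25 27 29 33 23 32 30 32 31 33 30 30 32 31 26 34 40 40]
 [58 31 36 40 30 29 35 40 31 30 33 32 31 26 31 31 32 27 22 22 33 31 24 32 24 23 31 29 32 30 27 32 36]
 [26 38
[... 721 characters left out ...]
30 33 21 24 29 36 34 27 21 29 37 37 33 16 31 28 23 23 18 39 32 23 34 34 28 39 34 40 32]
 [17 31 36 32 26 28 20 38 25 34 40 37 35 10 39 31 36 36 29 33 31 21 27 34 30 26 31 30 34 31 39 32 37]
 [24 27 29 30 30 24 32 20 35 31 39 30 31 32 39 33 37 26 29 31 31 32 34 32 35 29 32 30 31 31 37 33 33]
 [16 22 28 24 28 28 21 31 33 35 32 39 36 33 33 39 25 35 30 41 35 37 30 33 32 35 32 33 31 33 32 33 37]
 [25 23 28 24 24 30 32 33 35 27 38 28 30 36 25 35 37 29 35 30 32 31 41 34 35 35 35 38 31 37 34 38 34]
 [17 21 22 28 36 37 14 33 34 30 37 34 31 34 28 38 37 29 26 33 33 32 35 26 36 33 38 31 32 38 32 35 31]
 [28 31 29 27 28 36 37 28 36 33 35 37 30 38 30 37 38 34 35 31 36 32 34 29 40 37 37 32 30 39 29 25 25]]
```

>>> arm_command --deltas '[[[0.2, 0.06, 0.15, 0, 0, 0], [0.3, 0.09, 0.15, 0, 0, 0], [0.55, 0.17, 0.15, 0, 0, 0], [0.55, 0.17, 0.15, 0, 0, 0], [0.55, 0.17, 0.15, 0, 0, 0], [0.55, 0.17, 0.15, 0, 0, 0], [0.6, 0.18, 0.03, 0, 0, 0], [0.6, 0.18, 0.03, 0, 0, 0], [0.6, 0.18, 0.03, 0, 0, 0], [0.6, 0.18, 0.03, 0, 0, 0]]]'

```text
t: 8.13
tool_pos: [0.5798, 0.2718, 0.1557]
orientation: [-0.427, 2.867, 0.053]
force: [-1.0, -1.3, -0.4]
opening: 0.0007
gripper_force: 0.0
```

```bash
python3 -c "
from h import *
now();sidepose();now()"
```

```text
t 8.13 grasp [0.575 0.271 0.174] lean 14.035848818746016 head 16.94688147987045 y [-0.291  0.957  0.   ] F [-0.966 -1.255 -0.369] open 0.0006643315316690728 0.0
blue 143 px [251.364 226.615] sz [0.617 0.112] rect [58. 63.] 2 pca deg -138.11604232448727
blue 142 px [245.704 238.599] sz [0.641 0.045] rect [71. 55.] 28 pca deg -138.26019124267586
gold 112 px [238.884 214.661] sz [0.663 0.171] rect [80. 37.] 84 pca deg 89.70841386567459
gold 19 px [254.421 220.737] sz [0.605 0.144] rect [19. 15.] 0 pca deg -159.4721789978204
gold 14 px [327.286 226.357] sz [0.331 0.132] rect [21. 11.] 83 pca deg 61.92200921439536
gold 33 px [248.606 232.485] sz [0.628 0.08 ] rect [67. 20.] 31 pca deg -147.62719026329904
t 8.18 grasp [0.576 0.271 0.174] lean 14.07011027164599 head 16.948070492354393 y [-0.291  0.957  0.   ] F [ 1.689  0.949 -0.035] open 0.000569108187111439 0.1292092027142644
```

```bash
python3 -c "
from h import *
sidepose();now()"
```

```text
blue 148 px [250.304 226.764] sz [0.621 0.111] rect [63. 61.] 17 pca deg -135.65865491880442
blue 139 px [245.403 239.079] sz [0.642 0.042] rect [71. 57.] 26 pca deg -141.95022996552186
gold 103 px [238.553 214.466] sz [0.664 0.172] rect [75. 37.] 84 pca deg 92.15600485740602
gold 18 px [252.944 220.611] sz [0.611 0.144] rect [15. 22.] 86 pca deg -149.56640450244817
gold 13 px [327.385 226.538] sz [0.331 0.131] rect [16. 11.] 83 pca deg 61.73749380611225
gold 32 px [248.438 233.156] sz [0.629 0.076] rect [61. 22.] 28 pca deg -153.66933796662929
t 8.23 grasp [0.576 0.27  0.174] lean 14.04353098525398 head 16.942379839201436 y [-0.291  0.957  0.   ] F [0.564 1.    0.715] open 0.0006118994622331599 0.44860996305942535
```

>>> arm_command --deltas '[[[0, 0, 2, 0, 0, 0], [0, 0, 2, 0, 0, 0], [0, 0, 1.5, 0, 0, 0], [0, 0, 0, 0, 0, 0], [0, 0, 0, 0, 0, 0], [0, 0, 0, 0, 0, 0]]]'

```text
t: 8.73
tool_pos: [0.5781, 0.2713, 0.2088]
orientation: [-0.428, 2.87, 0.052]
force: [-0.2, 0.1, -0.3]
opening: 0.0005
gripper_force: 0.0
```

```bash
python3 -c "
from h import *
im=sidepose();s=now()
w=eyes.read_camera('wrist');b=eyes.read_camera('scene')
o=[cv2.resize(im[190:260,215:300],(395,325),interpolation=cv2.INTER_CUBIC),cv2.resize(b[150:220,205:290],(395,325),interpolation=cv2.INTER_CUBIC)]
cv2.imwrite('pics/up.png',np.vstack([np.hstack(o),np.hstack([cv2.resize(w,(360,270)),np.zeros((270,430,3),np.uint8)])]))
np.save('pics/up_w.npy',w)"
```

```text
blue 157 px [243.752 227.401] sz [0.647 0.106] rect [58. 72.] 1 pca deg 144.2726980746724
blue 134 px [244.59  240.888] sz [0.645 0.032] rect [60. 71.] 81 pca deg 160.27029308956133
gold 102 px [240.608 212.235] sz [0.656 0.184] rect [64. 63.] 76 pca deg 132.17476423712182
gold 17 px [243.824 221.118] sz [0.646 0.14 ] rect [16. 20.] 86 pca deg 169.09666654102793
gold 13 px [327.385 226.538] sz [0.331 0.131] rect [16. 11.] 83 pca deg 61.73749380611225
gold 32 px [243.531 234.5  ] sz [0.649 0.068] rect [22. 63.] 86 pca deg 177.4744366709494
t 8.78 grasp [0.573 0.27  0.227] lean 13.82841580141099 head 16.890345472418925 y [-0.291  0.957 -0.   ] F [-0.087  0.337 -0.197] open 0.000516643487881736 0.0
```

View pics/up.png

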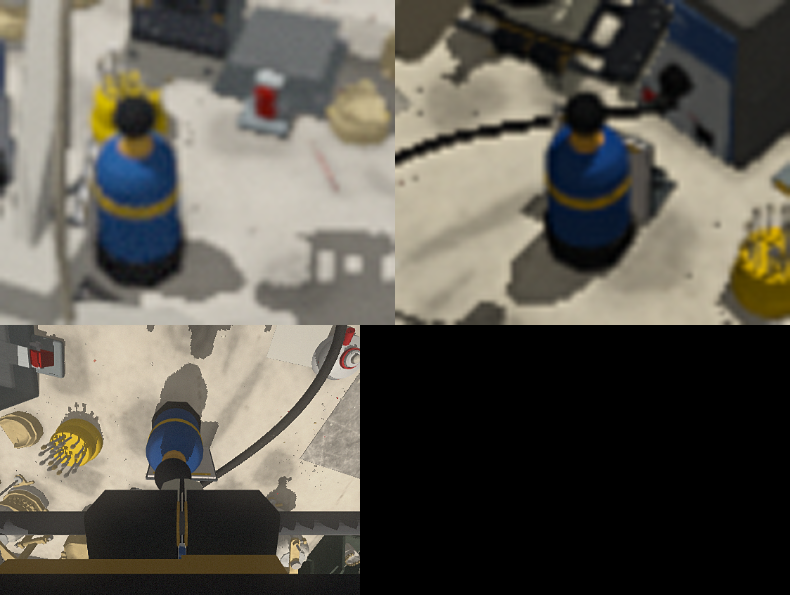

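The bottle stands upright beside the wall. The ball is at (133,116) in the left crop, (586,112) in the right crop and (172,474) in the wrist view. I'll locate it for a regrasp.

Run:
```python
from h import *
k=85/395;a=(205+191.5*k-.5,150+112.5*70/325-.5);b=(215+133.5*k-.5,190+116.5*70/325-.5)
print(tri(a,b),ray('scene',a,.165),ray('side',b,.165),ray('wrist',(244.6,211.9),.165))
# ball by dark blob in scene
for n,c in(('scene',a),('side',b)):
    im=eyes.read_camera(n);x,y=np.round(c).astype(int);g=im.max(2)[y-8:y+9,x-8:x+9]
    mk=(g<55).astype(np.uint8);nn,l,st,ce=cv2.connectedComponentsWithStats(mk);i=l[8,8];p=ce[i]+[x-8,y-8];print(n,c,p,st[i],ray(n,p,.165))
plan([.592,.278,.165],35,17,.12)
```

```text
[0.596 0.269 0.165] [0.597 0.269 0.165] [0.596 0.269 0.165] [0.593 0.266 0.165]
scene (245.7088607594937, 173.73076923076923) [245.396 175.176] [ 0  4 17 13 91] [0.59  0.265 0.165]
side (243.22784810126583, 214.59230769230768) [243.906 215.057] [ 5  4  9  9 53] [0.592 0.27  0.165]
t 8.98 q [ 0.369  0.004  1.659 -0.019  1.238 -1.494] tcp-> [0.537 0.261 0.248] sgn 1 
d cm [-4.152 -1.02   3.901] rot deg [  6.183 -20.219   0.055] min rows 2.8238995639833346 F [0.621 0.367 0.925] open 0.00039891109804046686 0.0
```

Run:
```python
from h import *
A=[(577,93),(690,163),(655,207),(537,133)];B=[(268,112),(300,57),(347,62),(320,118)]
# back-left, back-right, front-right, front-left
for a,b in zip(A,B):print(tri(S(*a),D(*b)))
# stage corners, side (back-right, front-right, front-left, back-left); red catch in both views
im=np.load('pics/scene0.npy');im2=np.load('pics/side0.npy')
for n,i,(x0,x1,y0,y1) in(('scene',im,(265,285,222,242)),('side',im2,(262,285,200,222))):
    h=cv2.cvtColor(i,cv2.COLOR_BGR2HSV);mk=(cv2.inRange(h,(0,130,60),(8,255,255))|cv2.inRange(h,(172,130,60),(180,255,255)))[y0:y1,x0:x1]
    ys,xs=np.nonzero(mk);c=(xs.mean()+x0,ys.mean()+y0);print(n,'red',len(xs),c,ray(n,c,.04))
plan([.594,.269,.165],35,4,.11)
```

```text
[0.612 0.044 0.294]
[ 0.618 -0.058  0.294]
[ 0.571 -0.065  0.294]
[0.563 0.039 0.295]
scene red 20 (np.float64(275.1), np.float64(231.65)) [0.544 0.061 0.04 ]
side red 22 (np.float64(271.6363636363636), np.float64(211.3181818181818)) [0.545 0.078 0.04 ]
t 8.98 q [ 0.369  0.004  1.659 -0.019  1.238 -1.494] tcp-> [0.542 0.265 0.24 ] sgn 1 
d cm [-3.619 -0.59   3.082] rot deg [  3.862 -20.833 -12.797] min rows 2.9096233211439153 F [0.621 0.367 0.925] open 0.00039891109804046686 0.0
```

>>> arm_command --deltas '[[[-0.6, -0.1, 1.0, 0.64, -3.47, -2.13], [-0.6, -0.1, 0.8, 0.64, -3.47, -2.13], [-0.6, -0.1, 0.5, 0.64, -3.47, -2.13], [-0.6, -0.1, 0.4, 0.64, -3.47, -2.13], [-0.6, -0.1, 0.2, 0.64, -3.47, -2.13], [-0.6, -0.1, 0.2, 0.64, -3.47, -2.13], [0, 0, 0, 0, 0, 0], [0, 0, 0, 0, 0, 0], [0, 0, 0, 0, 0, 0], [0, 0, 0, 0, 0, 0]]]' --gripper 1

```text
t: 9.82
tool_pos: [0.5435, 0.2656, 0.2418]
orientation: [-0.089, 2.528, 0.028]
force: [0.1, 0.2, 1.2]
opening: 0.0624
gripper_force: 0.0
```

Run:
```python
from h import *
m=eyes.camera_model('wrist');w=eyes.read_camera('wrist');p=proj('w',[.594,.269,.165],m);print(p)
x,y=p.astype(int);g=w[max(0,y-50):y+50,x-50:x+50].max(2);mk=cv2.medianBlur((g<60).astype(np.uint8),5);nn,l,st,ce=cv2.connectedComponentsWithStats(mk)
for i in range(1,nn):
    if st[i,4]>50:q=ce[i]+[x-50,max(0,y-50)];print(st[i],q,ray('w',q,.165,m))
plan([.594,.269,.165],35,4,0)
```

```text
[257.986 189.966]
[  27   30   59   55 1932] [259.331 193.525] [0.599 0.27  0.165]
t 9.87 q [ 0.528 -0.38   2.039 -0.319  0.945 -0.996] tcp-> [0.605 0.27  0.149] sgn 1 
d cm [ 6.124  0.433 -9.231] rot deg [-0.     0.075 -0.005] min rows 2.213655185246654 F [-0.317  0.254 -0.238] open 0.06689156855941009 0.0
```

>>> arm_command --deltas '[[[0.79, 0.05, -1.15, 0, 0, 0], [0.79, 0.05, -1.15, 0, 0, 0], [0.79, 0.05, -1.15, 0, 0, 0], [0.79, 0.05, -1.15, 0, 0, 0], [0.79, 0.05, -1.15, 0, 0, 0], [0.79, 0.05, -1.15, 0, 0, 0], [0.79, 0.05, -1.15, 0, 0, 0], [0.79, 0.05, -1.15, 0, 0, 0], [0, 0, 0, 0, 0, 0], [0, 0, 0, 0, 0, 0]]]'

```text
t: 10.7
tool_pos: [0.6061, 0.2687, 0.148]
orientation: [-0.088, 2.53, 0.026]
force: [-1.0, -0.5, -0.6]
opening: 0.0929
gripper_force: 0.0
```

Run:
```python
from h import *
s=now();R=Ro.from_rotvec(s['orientation']).as_matrix();g=s['tool_pos']-.019*R[:,2]
m=eyes.camera_model('wrist');w=eyes.read_camera('wrist');p=proj('w',g,m);print(p,w.shape)
x,y=p.astype(int);y0=max(0,y-60);g=w[y0:y+50,x-50:x+50].max(2);mk=cv2.medianBlur((g<60).astype(np.uint8),5);nn,l,st,ce=cv2.connectedComponentsWithStats(mk)
for i in range(1,nn):
    if st[i,4]>50:q=ce[i]+[x-50,y0];print(st[i],q,ray('w',q,.165,m))
for r in mk[::4,::3]:print(''.join('.#'[v] for v in r))
im=eyes.read_camera('side')
d=im.max(2)[205:225,233:255]<55
ys,xs=np.nonzero(d);print('side',xs.mean()+233,ys.mean()+205,len(xs))
```

```text
t 10.70 grasp [0.595 0.268 0.164] lean 34.959180637980104 head 3.860289857607689 y [-0.069  0.998 -0.001] F [-0.988 -0.538 -0.592] open 0.09289706852081259 0.0
[257.888 247.59 ] (384, 512, 3)
[   0   17  100   93 6645] [256.865 259.557] [0.605 0.268 0.165]
..................................
..................................
..................................
#.................................
..................................
.............................##...
...........................##.....
........##..##########..###.......
.........##################.......
........####################......
.......#####################......
......#####################.......
.....#######################......
.....########################.....
.....########################.....
....#########################.....
....#########################.....
....#########################.....
.....########################.....
.....########################.....
##################################
##################################
##################################
##################################
##################################
##################################
##################################
##################################
side 249.30337078651687 212.5056179775281 89
```

>>> arm_command --deltas '[[[0.1, 0, 0.05, 0, 0, 0], [0, 0, 0, 0, 0, 0], [0, 0, 0, 0, 0, 0], [0, 0, 0, 0, 0, 0], [0, 0, 0, 0, 0, 0], [0, 0, 0, 0, 0, 0], [0, 0, 0, 0, 0, 0], [0, 0, 0, 0, 0, 0], [0, 0, 0, 0, 0, 0], [0, 0, 0, 0, 0, 0], [0, 0, 0, 0, 0, 0], [0, 0, 0, 0, 0, 0]]]' --gripper -1 --squeeze 45

```text
t: 11.8
tool_pos: [0.607, 0.2693, 0.1497]
orientation: [-0.089, 2.528, 0.027]
force: [-0.8, -2.3, 1.9]
opening: 0.0365
gripper_force: 45.0
```

>>> arm_command --deltas '[[[-0.2, -0.05, 0.5, 0, 0, 0], [-0.3, -0.08, 1.0, 0, 0, 0], [-0.3, -0.08, 1.3, 0, 0, 0], [-0.3, -0.08, 1.3, 0, 0, 0], [-0.3, -0.08, 1.3, 0, 0, 0], [-0.2, -0.05, 1.0, 0, 0, 0], [0, 0, 0.2, 0, 0, 0], [0, 0, 0, 0, 0, 0]]]'

```text
t: 12.47
tool_pos: [0.591, 0.2656, 0.2167]
orientation: [-0.089, 2.527, 0.029]
force: [-0.4, 0.3, -5.5]
opening: 0.0359
gripper_force: 45.0
```

Run:
```python
from h import *
now();sidepose(lat=.0855,box=(180,275,215,300));now()
plan([.54,.20,.232],35,4)
```

```text
t 12.47 grasp [0.58  0.265 0.232] lean 35.16216186081539 head 4.072627155474395 y [-0.07   0.998  0.001] F [-0.414  0.332 -5.487] open 0.035895580113152255 44.99861240386963
blue 156 px [247.16  215.526] sz [0.633 0.163] rect [62. 57.] 10 pca deg -161.3353321029358
blue 146 px [248.007 229.123] sz [0.631 0.092] rect [54. 65.] 86 pca deg 172.0723800284671
gold 88 px [240.739 217.466] sz [0.657 0.152] rect [97. 57.] 45 pca deg 50.12843899422078
gold 11 px [248.273 209.091] sz [0.628 0.196] rect [ 9. 18.] 37 pca deg 141.12540965485667
t 12.52 grasp [0.58  0.265 0.231] lean 35.079886920729315 head 4.010399208434977 y [-0.07   0.998 -0.   ] F [ 0.529 -0.169 -5.772] open 0.03636541755363884 44.99856948852539
t 12.52 q [ 0.475 -0.242  1.978 -0.305  0.855 -1.03 ] tcp-> [0.551 0.201 0.216] sgn 1 
d cm [-3.98  -6.457  0.102] rot deg [-0.001  0.08  -0.017] min rows 1.548333691214938 F [ 0.529 -0.169 -5.772] open 0.03636541755363884 44.99856948852539
```

>>> arm_command --deltas '[[[-0.15, -0.25, 0, 0, 0, 0], [-0.3, -0.5, 0, 0, 0, 0], [-0.4, -0.7, 0, 0, 0, 0], [-0.45, -0.8, 0, 0, 0, 0], [-0.45, -0.9, 0, 0, 0, 0], [-0.45, -1.0, 0, 0, 0, 0], [-0.45, -1.0, 0, 0, 0, 0], [-0.4, -1.0, 0, 0, 0, 0], [-0.4, -1.0, 0, 0, 0, 0], [-0.3, -1.0, 0, 0, 0, 0], [-0.2, -1.0, 0, 0, 0, 0], [-0.1, -1.0, 0, 0, 0, 0]]]'

```text
t: 13.52
tool_pos: [0.5495, 0.1627, 0.2147]
orientation: [-0.089, 2.529, 0.027]
force: [0.3, -0.0, -5.6]
opening: 0.0366
gripper_force: 45.0
```

Run:
```python
from h import *
now();plan([.553,-.011,.232],35,4)
```

```text
t 13.52 grasp [0.539 0.162 0.23 ] lean 35.03135499160936 head 3.9420492663801694 y [-0.07   0.998 -0.001] F [ 0.279 -0.043 -5.576] open 0.0366288794603699 44.99896466732025
t 13.52 q [ 0.276 -0.522  2.189 -0.154  0.879 -1.303] tcp-> [ 0.564 -0.01   0.216] sgn 1 
d cm [  1.44  -17.29    0.176] rot deg [ 0.044  0.034 -0.008] min rows 4.146355793140444 F [ 0.279 -0.043 -5.576] open 0.0366288794603699 44.99896466732025
```

>>> arm_command --deltas '[[[0, -1.0, 0.05, 0, 0, 0], [0, -1.0, 0.05, 0, 0, 0], [0, -1.0, 0.05, 0, 0, 0], [0, -1.0, 0, 0, 0, 0], [0, -1.0, 0, 0, 0, 0], [0, -1.0, 0, 0, 0, 0], [0, -1.0, 0, 0, 0, 0], [0, -1.0, 0, 0, 0, 0], [0, -1.0, 0, 0, 0, 0], [0.1, -1.0, 0, 0, 0, 0], [0.1, -1.0, 0, 0, 0, 0], [0.15, -1.0, 0, 0, 0, 0]]]'

```text
t: 14.52
tool_pos: [0.5531, 0.0427, 0.2162]
orientation: [-0.089, 2.529, 0.027]
force: [-0.4, 0.2, -5.1]
opening: 0.0364
gripper_force: 45.0
```

>>> arm_command --deltas '[[[0.2, -0.9, 0, 0, 0, 0], [0.2, -0.9, 0, 0, 0, 0], [0.2, -0.8, 0, 0, 0, 0], [0.2, -0.8, 0, 0, 0, 0], [0.15, -0.7, 0, 0, 0, 0], [0.15, -0.6, 0, 0, 0, 0], [0.05, -0.4, 0, 0, 0, 0], [0, -0.2, 0, 0, 0, 0], [0, 0, 0, 0, 0, 0], [0, 0, 0, 0, 0, 0]]]'

```text
t: 15.35
tool_pos: [0.5653, -0.0092, 0.217]
orientation: [-0.088, 2.528, 0.028]
force: [0.2, 1.1, -5.9]
opening: 0.0362
gripper_force: 45.0
```

Run:
```python
from h import *
now();plan([.553,-.011,.215],35,4)
w=eyes.read_camera('wrist');np.save('pics/dw.npy',w);cv2.imwrite('pics/dw.png',w)
sidepose(n0=(1,0),lat=-.011,box=(110,230,230,310))
m=eyes.camera_model('wrist')
# expected stage corners in wrist and side view
h=np.radians(3.7);x=np.array([np.cos(h),np.sin(h)]);y=np.array([-x[1],x[0]])
for a,b in((-1,-1),(-1,1),(1,1),(1,-1)):
    c=np.array([.553,-.011])+.045*(a*x+b*y);print('corner',a,b,proj('w',[*c,.045],m),proj('side',[*c,.045]),proj('scene',[*c,.045]))
```

```text
t 15.35 grasp [ 0.554 -0.01   0.233] lean 35.078621092022765 head 3.997369032849914 y [-0.07   0.998 -0.   ] F [ 0.215  1.08  -5.888] open 0.03615963335178458 44.99855697154999
t 15.35 q [-0.216 -0.578  2.221  0.206  0.916 -1.934] tcp-> [ 0.564 -0.01   0.199] sgn 1 
d cm [-0.139 -0.107 -1.753] rot deg [ 0.002  0.079 -0.008] min rows 0.4203136252188774 F [ 0.215  1.08  -5.888] open 0.03615963335178458 44.99855697154999
blue 117 px [277.504 176.197] sz [0.553 0.166] rect [52. 66.] 76 pca deg 153.09852180745412
blue 15 px [289.533 177.8  ] sz [0.499 0.171] rect [23. 15.] 18 pca deg -179.5891832556223
blue 34 px [255.765 187.647] sz [0.654 0.076] rect [25. 36.] 0 pca deg 109.10103051579414
blue 124 px [276.935 188.927] sz [0.553 0.096] rect [54. 76.] 75 pca deg 149.70101356361593
gold 8 px [301.75  150.125] sz [0.457 0.317] rect [ 6. 16.] 34 pca deg 130.95994929424327
gold 10 px [278.6 170.3] sz [0.549 0.198] rect [10. 20.] 76 pca deg 141.44266496813336
gold 25 px [277.   182.36] sz [0.554 0.132] rect [16. 62.] 75 pca deg 166.26185218359103
gold 213 px [242.117 214.282] sz [ 0.727 -0.111] rect [ 84. 116.] 11 pca deg 115.44709231596393
corner -1 -1 [200.055   9.686] [288.489 193.752] [293.233 255.435]
corner -1 1 [313.535  10.418] [283.8   205.929] [273.98  241.775]
corner 1 1 [301.081 107.593] [264.201 202.075] [288.9   226.647]
corner 1 -1 [212.216 107.149] [269.64  190.216] [307.973 239.57 ]
```

>>> arm_command --deltas '[[[-0.1, 0, -0.3, 0, 0, 0], [-0.1, 0, -0.4, 0, 0, 0], [-0.1, 0, -0.4, 0, 0, 0], [-0.1, 0, -0.4, 0, 0, 0], [0, 0, -0.2, 0, 0, 0], [0, 0, -0.2, 0, 0, 0], [0, 0, -0.2, 0, 0, 0], [0, 0, 0, 0, 0, 0]]]' --squeeze 50

```text
t: 16.12
tool_pos: [0.5612, -0.0092, 0.1954]
orientation: [-0.089, 2.529, 0.028]
force: [0.0, -0.0, -5.8]
opening: 0.0368
gripper_force: 50.0
```

>>> arm_command --deltas '[[[0, 0, -0.15, 0, 0, 0], [0, 0, -0.15, 0, 0, 0], [0, 0, -0.15, 0, 0, 0], [0, 0, -0.15, 0, 0, 0], [0, 0, 0, 0, 0, 0]]]' --squeeze 60

```text
t: 16.53
tool_pos: [0.5624, -0.0095, 0.1917]
orientation: [-0.089, 2.525, 0.027]
force: [-1.9, -0.7, 3.0]
opening: 0.0358
gripper_force: 60.0
```

Run:
```python
from h import *
now();sidepose(n0=(1,0),lat=-.011,box=(160,230,262,300))
```

```text
t 16.53 grasp [ 0.551 -0.01   0.207] lean 35.26132903670835 head 3.9216239590822792 y [-0.07   0.998 -0.001] F [-1.889 -0.709  2.975] open 0.035815696017947624 60.00135540962219
blue 129 px [279.326 180.62 ] sz [0.544 0.144] rect [52. 99.] 76 pca deg 150.74695739752406
blue 122 px [277.623 193.566] sz [0.549 0.071] rect [50. 72.] 75 pca deg 151.4819233933496
gold 9 px [278.889 175.222] sz [0.547 0.172] rect [10. 16.] 76 pca deg 131.97374062718083
gold 28 px [277.571 187.071] sz [0.55  0.107] rect [15. 66.] 80 pca deg 167.04678767751636
```

>>> arm_command --deltas '[[[0, 0, -0.15, 0, 0, 0], [0, 0, -0.15, 0, 0, 0], [0, 0, -0.15, 0, 0, 0], [0, 0, -0.15, 0, 0, 0], [0, 0, -0.15, 0, 0, 0], [0, 0, -0.15, 0, 0, 0], [0, 0, -0.15, 0, 0, 0], [0, 0, -0.15, 0, 0, 0], [0, 0, -0.15, 0, 0, 0], [0, 0, 0, 0, 0, 0]]]'

```text
t: 17.42
tool_pos: [0.5629, -0.0096, 0.1792]
orientation: [-0.089, 2.523, 0.026]
force: [-2.0, -1.2, 8.1]
opening: 0.0361
gripper_force: 60.0
```

Run:
```python
from h import *
now();sidepose(n0=(1,0),lat=-.011,box=(160,230,262,300))
```

```text
t 17.42 grasp [ 0.552 -0.01   0.195] lean 35.3454322818734 head 3.886791180279255 y [-0.07   0.998 -0.001] F [-2.006 -1.2    8.106] open 0.03607297469891719 60.00302731990814
blue 122 px [278.221 183.197] sz [0.548 0.129] rect [53. 77.] 76 pca deg 147.48913091682806
blue 119 px [277.429 195.798] sz [0.549 0.058] rect [50. 76.] 74 pca deg 153.45867955739678
gold 9 px [278.889 177.222] sz [0.546 0.162] rect [10. 16.] 76 pca deg 131.69828871503645
gold 24 px [277.292 189.333] sz [0.551 0.094] rect [20. 62.] 80 pca deg 168.12339919003708
```

>>> arm_command --deltas '[[[0, 0, -0.1, 0, 0, 0], [0, 0, -0.1, 0, 0, 0], [0, 0, -0.1, 0, 0, 0], [0, 0, -0.1, 0, 0, 0], [0, 0, 0, 0, 0, 0]]]'

```text
t: 17.88
tool_pos: [0.5632, -0.0096, 0.1756]
orientation: [-0.088, 2.523, 0.026]
force: [-2.0, -1.1, 9.4]
opening: 0.0364
gripper_force: 60.0
```

>>> arm_command --deltas '[[[0, 0, -0.1, 0, 0, 0], [0, 0, -0.1, 0, 0, 0], [0, 0, -0.1, 0, 0, 0], [0, 0, 0, 0, 0, 0], [0, 0, 0, 0, 0, 0]]]'

```text
t: 18.3
tool_pos: [0.5649, -0.0097, 0.1756]
orientation: [-0.088, 2.518, 0.025]
force: [-4.8, 0.4, 17.9]
opening: 0.0362
gripper_force: 60.0
```

>>> arm_command --deltas '[[[0, 0, -0.1, 0, 0, 0], [0, 0, -0.1, 0, 0, 0], [0, 0, 0, 0, 0, 0], [0, 0, 0, 0, 0, 0]]]'

```text
t: 18.63
tool_pos: [0.5662, -0.0098, 0.1758]
orientation: [-0.088, 2.514, 0.025]
force: [-6.5, 1.6, 23.7]
opening: 0.0365
gripper_force: 60.0
```

Run:
```python
from h import *
now();sidepose(n0=(1,0),lat=-.011,box=(160,230,262,300))
```

```text
t 18.63 grasp [ 0.555 -0.011  0.191] lean 35.87262417773028 head 3.765844403463603 y [-0.069  0.998 -0.003] F [-6.531  1.567 23.688] open 0.03650273030580905 60.00849187374115
blue 114 px [277.474 183.781] sz [0.551 0.125] rect [48. 67.] 75 pca deg 151.32914849509197
blue 119 px [277.151 196.513] sz [0.55  0.053] rect [51. 71.] 74 pca deg 152.1437504612117
gold 10 px [278.1 178.2] sz [0.55  0.156] rect [ 9. 19.] 34 pca deg 139.48094420058845
gold 28 px [277.357 189.821] sz [0.551 0.092] rect [16. 67.] 75 pca deg 166.25934341674653
```

>>> arm_command --deltas '[[[0, 0, 0.2, 0, 0, 0], [0, 0, 0.2, 0, 0, 0], [0, 0, 0.2, 0, 0, 0], [0, 0, 0.15, 0, 0, 0], [0, 0, 0, 0, 0, 0], [0, 0, 0, 0, 0, 0]]]'

```text
t: 19.18
tool_pos: [0.5631, -0.0096, 0.1781]
orientation: [-0.089, 2.523, 0.026]
force: [-2.8, -0.1, 8.5]
opening: 0.0361
gripper_force: 60.0
```

Run:
```python
from h import *
now();sidepose(n0=(1,0),lat=-.011,box=(160,230,262,300))
```

```text
t 19.18 grasp [ 0.552 -0.01   0.194] lean 35.37679395115608 head 3.8779482418045985 y [-0.07   0.998 -0.001] F [-2.802 -0.052  8.546] open 0.036133787487073056 60.00308275222778
blue 118 px [277.881 183.559] sz [0.55  0.127] rect [53. 70.] 76 pca deg 154.2735528398243
blue 122 px [277.303 195.951] sz [0.55  0.057] rect [55. 72.] 80 pca deg 153.91427419494497
gold 9 px [278.778 177.556] sz [0.547 0.16 ] rect [ 8. 19.] 49 pca deg 130.08317939685816
gold 24 px [277.75  189.708] sz [0.549 0.093] rect [16. 62.] 75 pca deg 164.03679500666794
```

>>> arm_command --deltas '[[[0, 0, 0.1, 0, 0, 0], [0, 0, 0.1, 0, 0, 0], [0, 0, 0, 0, 0, 0]]]'

```text
t: 19.48
tool_pos: [0.563, -0.0096, 0.1799]
orientation: [-0.088, 2.523, 0.026]
force: [-3.0, -1.2, 7.7]
opening: 0.0364
gripper_force: 60.0
```

>>> arm_command --deltas '[[[0, 0, 0.1, 0, 0, 0], [0, 0, 0, 0, 0, 0], [0, 0, 0, 0, 0, 0]]]'

```text
t: 19.73
tool_pos: [0.5626, -0.0095, 0.1802]
orientation: [-0.089, 2.524, 0.027]
force: [-1.2, -1.6, 6.1]
opening: 0.0364
gripper_force: 60.0
```

>>> arm_command --deltas '[[[0, 0, 0.1, 0, 0, 0], [0, 0, 0, 0, 0, 0], [0, 0, 0, 0, 0, 0]]]'

```text
t: 19.98
tool_pos: [0.5621, -0.0095, 0.1802]
orientation: [-0.089, 2.526, 0.027]
force: [-0.1, -1.5, 6.3]
opening: 0.0361
gripper_force: 60.0
```

>>> arm_command --deltas '[[[0, 0, 0.1, 0, 0, 0], [0, 0, 0.1, 0, 0, 0], [0, 0, 0, 0, 0, 0], [0, 0, 0, 0, 0, 0]]]'

```text
t: 20.32
tool_pos: [0.5611, -0.0092, 0.1804]
orientation: [-0.089, 2.529, 0.028]
force: [0.8, -1.2, -0.4]
opening: 0.0358
gripper_force: 60.0
```

Run:
```python
from h import *
now();sidepose(n0=(1,0),lat=-.011,box=(160,230,262,300))
```

```text
t 20.32 grasp [ 0.55  -0.01   0.196] lean 35.0359599274794 head 4.003844791893591 y [-0.07   0.998 -0.   ] F [ 0.758 -1.164 -0.438] open 0.035767236030979276 59.999651312828064
blue 117 px [278.325 183.085] sz [0.548 0.13 ] rect [53. 67.] 76 pca deg 149.93548618950123
blue 122 px [277.402 195.566] sz [0.549 0.059] rect [50. 75.] 74 pca deg 153.23674977833903
gold 26 px [277.731 189.115] sz [0.549 0.096] rect [15. 67.] 79 pca deg 167.40539766954407
```

The catch holds: the force has gone to zero and the stage has not risen. Releasing now.

>>> arm_command --deltas '[[[0, 0, 0, 0, 0, 0], [0, 0, 0, 0, 0, 0], [0, 0, 0, 0, 0, 0], [0, 0, 0, 0, 0, 0], [0, 0, 0, 0, 0, 0], [0, 0, 0, 0, 0, 0], [0, 0, 0, 0, 0, 0], [0, 0, 0, 0, 0, 0], [0, 0, 0, 0, 0, 0]]]' --gripper 1

```text
t: 21.12
tool_pos: [0.5614, -0.0092, 0.1811]
orientation: [-0.089, 2.528, 0.028]
force: [0.3, 0.3, 0.9]
opening: 0.0903
gripper_force: 0.0
```

Run:
```python
from h import *
now();sidepose(n0=(1,0),lat=-.011,box=(160,230,262,300))
```

```text
t 21.12 grasp [ 0.55  -0.01   0.197] lean 35.08988465880852 head 4.001176516091779 y [-0.07   0.998 -0.   ] F [0.274 0.328 0.86 ] open 0.09033972328015506 0.0
blue 101 px [279.02  183.584] sz [0.544 0.128] rect [44. 75.] 58 pca deg 141.68259545275643
blue 120 px [277.333 195.533] sz [0.55  0.059] rect [50. 73.] 74 pca deg 150.14810532259878
gold 26 px [277.231 189.115] sz [0.551 0.096] rect [15. 62.] 80 pca deg 168.65728880118883
```

>>> arm_command --deltas '[[[-0.4, -0.03, 0.57, 0, 0, 0], [-0.57, -0.04, 0.82, 0, 0, 0], [-0.57, -0.04, 0.82, 0, 0, 0], [-0.57, -0.04, 0.82, 0, 0, 0], [-0.57, -0.04, 0.82, 0, 0, 0], [-0.57, -0.04, 0.82, 0, 0, 0], [-0.57, -0.04, 0.82, 0, 0, 0], [-0.57, -0.04, 0.82, 0, 0, 0], [0, 0, 0, 0, 0, 0], [0, 0, 0, 0, 0, 0]]]'

```text
t: 22.0
tool_pos: [0.5178, -0.0125, 0.2453]
orientation: [-0.089, 2.526, 0.027]
force: [0.1, -0.6, -0.3]
opening: 0.0933
gripper_force: 0.0
```

Run:
```python
from h import *
s=now();print(s['q']);a=sidepose(n0=(1,0),lat=-.011,box=(160,230,262,300))
a0=np.load('pics/side0.npy')
# ball, burs and cast check: ball dark blob; differences at bystanders
p=proj('side',[.551,-.01,.165+.030]);print('expected ball',p)
x,y=p.astype(int);mk=(a.max(2)[y-9:y+10,x-9:x+10]<55);ys,xs=np.nonzero(mk);print('ball px',xs.mean()+x-9,ys.mean()+y-9,len(xs))
for n,i0 in(('side',a0),('scene',np.load('pics/scene0.npy'))):
    i1=eyes.read_camera(n)
    for k,X in dict(pot=(.673,-.1,.05),burs=(.663,.113,.04),cast=(.46,.033,.02)).items():
        u,v=proj(n,X).astype(int);d=cv2.absdiff(i0,i1)[v-5:v+6,u-5:u+6];print(n,k,(u,v),d.mean())
```

```text
t 22.00 grasp [ 0.507 -0.013  0.261] lean 35.20412215892154 head 3.9276496517120068 y [-0.07   0.998 -0.001] F [ 0.132 -0.619 -0.303] open 0.09328437077617974 0.0
[-0.261 -0.776  2.286  0.217  1.053 -1.953]
blue 16 px [288.938 177.688] sz [0.502 0.171] rect [15. 26.] 75 pca deg 175.11294625784427
blue 117 px [278.299 183.06 ] sz [0.548 0.13 ] rect [53. 67.] 76 pca deg 149.66195103713332
blue 121 px [277.471 195.562] sz [0.549 0.059] rect [50. 73.] 74 pca deg 153.14928937089246
gold 15 px [278. 177.] sz [0.55  0.162] rect [10. 21.] 76 pca deg 157.499197424838
gold 26 px [277.231 189.115] sz [0.551 0.096] rect [15. 62.] 80 pca deg 168.65728880118883
expected ball [278.031 170.832]
ball px 278.4594594594595 171.0810810810811 37
side pot (np.int64(258), np.int64(180)) 1.9669421487603307
side burs (np.int64(243), np.int64(209)) 1.4848484848484849
side cast (np.int64(293), np.int64(212)) 1.5096418732782368
scene pot (np.int64(330), np.int64(234)) 1.487603305785124
scene burs (np.int64(285), np.int64(206)) 38.77685950413223
scene cast (np.int64(265), np.int64(252)) 2.3057851239669422
```

```bash
python3 -c "
from plant import ticket
print(ticket.close_job())"
```

```text
the job is handed in; nothing more can be done
None
```

The bottle was raised against the stop, stood upright, docked, pressed until the catch held, and released. My grip slipped off the ball near the end of the raise, so it tipped upright by itself and I regrasped it. The job is handed in at about 22 s, but no verdict came back.

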